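Bring the round stone of the sharpening turret to the arrow

TASK

With a fingertip, push on the upright rim tabs of the sharpening-stone turret to step it around until the round rod stone and its tab stand in line with the arrowhead on the base, then move clear. Push only on the tabs: do not touch the stones, do not lift the turret off its spindle, and leave everything else on the bench where it is.

Things in the scene. Friction and masses are not known exactly. Their poses are not given: they have to be found in the camera images.
- turret_base: fixed round grey housing of the stone turret, 150 mm wide, 30 mm high; origin on the table on the turret's vertical axis. A tongue, 50 mm wide, 22 mm high, sticks out along its -x axis to 175 mm from the axis and carries a raised dark arrowhead (top at 30 mm) pointing at the turret. Loose bystanders stand at least 150 mm from the axis
- index (a point): the point where the tab must come to stand: in line with the arrowhead, 113 mm from the turret's axis, 60 mm above the table; fixed to the housing
- rod_tab (a point): middle of the tab in line with the rod stone, 113 mm from the axis, 60 mm above the table; turns with the turret. One of four equal upright steel tabs, 90 degrees apart, one in line with each stone; each is 8 mm thick, reaches from 80 to 125 mm from the axis and from 34 to 76 mm above the table
- turret (a joint): angle of the turret in rad, counter-clockwise from above is positive; 0 (or a whole turn) when the rod stone points at the arrowhead. The turret is an aluminium disc, 180 mm wide, top 44 mm above the table. It turns either way, over a whole turn from any start, needs about 1.5 to 2 N at a tab, has no click stops and stays where it is left
- turret_lift (a joint): how far the turret is lifted off its spindle in m; 0 when seated. It is held down only by its weight (about 1.5 kg)
- stone_rod: the round rod stone, 20 mm across, 56 mm long, lying radially on the disc in two low clips, its top 68 mm above the table; origin at the disc's top under its middle, 48 mm from the axis; its x axis points outwards. All stones lie 20 to 76 mm from the axis, tops at most 74 mm above the table
- stone_thick: thick block stone, 56 x 32 x 29 mm, on the disc, 90 degrees counter-clockwise from the rod (seen from above); origin and axes as for the rod
- stone_thin: thin slab stone, 56 x 32 x 9 mm, on the disc opposite the rod; origin and axes as for the rod
- stone_ridge: roof-shaped stone with a sharp ridge, 56 x 37 mm, 21 mm high, on the disc, 90 degrees clockwise from the rod; origin and axes as for the rod
- dressing_stone: loose pale block stone, 65 x 35 x 26 mm; bystander; origin at the centre of its underside
- knife: loose kitchen knife lying flat, 275 mm long, 23 mm thick, origin on the table under the joint of wooden handle (125 mm, towards -x) and blade (150 mm, +x); bystander
- lapping_plate: loose flat steel plate, 110 x 55 x 18 mm; bystander; origin at the centre of its underside
- oil_bottle: loose standing bottle, 48 mm wide, 120 mm tall; bystander; origin at the centre of its underside
- bowl: loose empty white bowl, 110 mm wide, 45 mm tall; bystander; origin at the centre of its underside
- brush: loose brush lying along its x axis, 150 mm long; bystander; origin at the centre of its underside
- angle_clip: loose small steel clip, 50 x 16 x 16 mm; bystander; origin at the centre of its underside

How it is judged:
By the outcome, as a careful person would: the job done as asked, in the order asked, and still so for the second after the job is handed in, with the robot touching nothing.
It also fails if it takes over 64 s, if anything falls off the work surface, if the arm or the gripper's body presses on something with over 40 N, if the wrist force passes 120 N, or if a joint passes its speed limit or range.

ROBOT

A 6-joint arm with a two-finger parallel gripper is mounted at the origin on the work surface. World frame = base frame: x ahead of the robot, y to its left, z up, the work surface at z = 0. Lengths are in m, angles in rad, forces in N, time in s.
With the tool pointing down it reaches from about 0.35 to 0.8 m from the base axis. Payload 7.3 kg.
Tool frame: the origin (TCP) lies at the very end of the fingers, on their centre line; the grasp point (between the pads) lies 19 mm behind it; z points along the fingers, y is the line along which they close (so a half turn about z gives the same grasp; the last joint's range is limited). The gripper opens to 85 mm and grips with 20 to 120 N. Pads are 22 mm wide; open, the fingers measure 114 mm over their backs; the gripper's body (76 mm by 85 mm) begins 54 mm behind the grasp point. The pads swing forward as they close: fully open they stand 13 mm farther back than shut.
Start: joints at [-1.375, 0.342, 1.524, -0, 1.275, -0.146], TCP at [0.176, -0.495, 0.231] pointing down, gripper open.
Joint ranges: [-2.53, 2.53], [-0.77, 2.02], [0.04, 2.7], [-1, 4.14], [0.28, 2.66], [-3.11, 3.11]. Speed limits (rad/s): [2.57, 2.57, 3.14, 3.14, 3.14, 3.14].

INTERFACE

Orientations are given as a 3x3 rotation matrix whose columns are the frame's x, y, z axes.
In Python, from bench import manip gives the robot as it stands.
- The arm moves only by the tool carry_out, never from a script. Its argument "steps" is a list of rows, each a list of 3 entries, a list of its own where there are three numbers: the shift along the tool's x, y, z normalised to -1 to 1, where 1 is 1 m, then the turn, a rotation vector about the tool's x, y, z normalised to -1 to 1, where 1 is 180 degrees, then the closure in counts, from 0 (fully open) to 255 (shut). A call has exactly 5 rows; each row is the pose to reach, as a shift and turn from the pose commanded when the call began, along the tool's axes at that moment, turning the shorter way round; what a row does not reach only later rows make up. A row lasts 1/12 s, in which the tool goes at most 41.7 mm and 7.16 degrees, less where a joint would pass 70% of its speed; a pose out of reach is approached as far as the arm can. A call with a number of a shift or a turn outside -1 to 1 is refused whole. A call with a gripper value outside its range is refused whole. The fingers move at their own pace and stop on an object; the grip force is fixed at half the most. Time passes only in rows, so rows that repeat a pose let the fingers close, or fill a call up. It gives the time, the measured TCP pose, the force, the opening and the grip force at its end, in the units of the state.
- manip.get_obs(): the state, without advancing time (a new reading comes with each control period).
- manip.get_image(name): name is "scene" or "side" or "wrist"; returns a dict with "color" (384x512x3 uint8, red, green, blue), "fx", "fy", "cx", "cy" (pixels), "dist" ([k1, k2, p1, p2, k3] as OpenCV has them; the pictures are not rectified), "xyz" and "attitude" of the camera in the world; the wrist camera has in their place "tool_from_camera" (4x4, takes a point from camera to tool coordinates, whose origin is the TCP and whose axes are the flange's). Camera axes: x right, y up, looking along -z (the intrinsics and any distortion apply to the point x, -y, -z); pixel columns grow to the right and rows downward; lengths in m; the calibration is good to about 2 mm. A picture is of the moment at which its call begins: read the wrist's pose just before it. There is no depth.
- manip.close_job(): hands the job in; it is judged then, once.
The state is a dict: "time": time; "joint_pos": joint angles; "joint_velocities": joint speeds; "joint_torque": joint torques, N m; "eef_pos": TCP position; "tcp_rot": TCP orientation; "contact_force": force on the tool from outside, world axes, zero at the start; "ft_torque": the same for the moment, N m; "gripper_width": finger opening in m; "finger_force": force on a finger pad.
Only numpy, scipy, OpenCV 4.12 (cv2) and the standard library are available. Lean on these libraries where they do the work, as an engineer would, in place of code of your own. Each camera call takes 0.05 s, during which the arm holds its last target. There are 200 camera calls.

## Working session

There is one attempt and no reset: what is moved stays moved. The work goes in short steps, Python scripts to look and compute and a tool call to move; the robot and the scene stay as the last step left them, time stands still between calls to the robot, and variables do not carry over. Pictures are saved under pics/ and viewed, at most 10 in all, crops included, and the job is handed in when it is done.

Besides the shell and the picture viewer there is one more tool, called after "Call:" by a JSON object that holds its "name" and its "arguments", one argument or row to a line. carry_out: Moves the arm, as the interface text tells. Scaled input: -1 to 1 covers 1 m each way for a shift and 180 degrees each way for a turn. Its arguments: {"type":"object","properties":{"steps":{"type":"array","items":{"type":"array"}}},"required":["steps"]}

```bash
mkdir -p pics; cat > h.py <<'E'
import numpy as np, cv2
from bench import manip
def snap(name,fn):
    o=manip.get_obs(); im=manip.get_image(name); cv2.imwrite('pics/'+fn,im['color'][:,:,::-1])
    K=np.array([[im['fx'],0,im['cx']],[0,im['fy'],im['cy']],[0,0,1]])
    if name=='wrist':
        T=np.eye(4);T[:3,:3]=o['tcp_rot'];T[:3,3]=o['eef_pos'];T=T@np.array(im['tool_from_camera'])
        R,p=T[:3,:3],T[:3,3]
    else: R,p=np.array(im['attitude']),np.array(im['xyz'])
    np.savez('pics/'+fn+'.npz',K=K,d=np.array(im['dist'],float),R=R,p=p); return im['color']
def ray(fn,uv):
    c=np.load('pics/'+fn+'.npz'); q=cv2.undistortPoints(np.array(uv,float).reshape(-1,1,2),c['K'],c['d']).reshape(-1,2)
    return c['p'],np.c_[q[:,0],-q[:,1],-np.ones(len(q))]@c['R'].T
def onz(fn,uv,z):
    p,v=ray(fn,uv); return p+v*((np.array(z)-p[2])/v[:,2])[:,None]
def proj(fn,P):
    c=np.load('pics/'+fn+'.npz'); q=(np.array(P,float)-c['p'])@c['R']; q=q*[1,-1,-1]
    return cv2.projectPoints(q.reshape(-1,1,3),np.zeros(3),np.zeros(3),c['K'],c['d'])[0].reshape(-1,2)
E
python3 - <<'E'
from h import *
print(manip.get_obs())
for n in('scene','side'):
    c=snap(n,n+'1.png'); k=np.load('pics/'+n+'1.png.npz'); print(k['p'],k['R'],k['K'][0],k['d'])
a=[cv2.imread(f'pics/{n}1.png') for n in('scene','side')]
E
```

```text
{'time': 0.0, 'joint_pos': array([-1.37499671e+00,  3.42714115e-01,  1.52504594e+00, -3.25251637e-05,
        1.27538451e+00, -1.45970142e-01]), 'joint_velocities': array([ 1.13544902e-05, -3.60471512e-04,  3.76106374e-04,  1.80066213e-04,
       -1.06088765e-03, -1.08710979e-03]), 'joint_torque': array([ 4.19586859e-04, -4.33678114e+01, -2.46012104e+01, -5.02316175e-05,
        7.99844071e-03, -1.68798113e-05]), 'eef_pos': array([ 0.175902  , -0.4942186 ,  0.23062033]), 'tcp_rot': array([[ 9.42159847e-01,  3.35163708e-01, -3.32448457e-04],
       [ 3.35163816e-01, -9.42158648e-01,  1.51620920e-03],
       [ 1.94959108e-04, -1.53993612e-03, -9.99998795e-01]]), 'contact_force': array([ 0.16319211, -0.58878457, -0.89134188]), 'ft_torque': array([ 0.03574817,  0.03134304, -0.00511858]), 'finger_force': 0.0, 'gripper_width': 0.085056633510154}
[0.86428793 0.40097241 0.70683941] [[-0.78903517 -0.49984015  0.35718808]
 [ 0.61425711 -0.6318702   0.47268197]
 [-0.01056892  0.59236801  0.80559818]] [403.75312689   0.         257.92801638] [-0.10567935  0.          0.          0.          0.        ]
[ 0.37508855 -0.47683839  0.53133778] [[ 0.92954507  0.25167724 -0.26945228]
 [-0.36807618  0.59062967 -0.7181062 ]
 [-0.02158448  0.76669104  0.6416533 ]] [350.75119457   0.         257.33161531] [-0.07086936  0.          0.          0.          0.        ]
```

View pics/scene1.png

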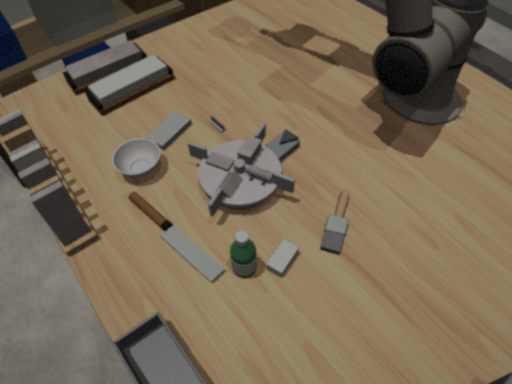

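View pics/side1.png

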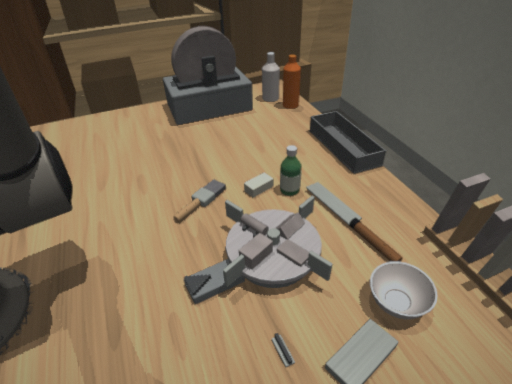

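The scene view has the turret around (240,172) with its arrow tongue at about (287,142). In the side view the turret is around (274,245), the tongue at about (207,281), and the rod looks to be near (253,223). I'll enlarge both.

```bash
python3 - <<'E'
from h import *
a=cv2.imread('pics/scene1.png')[110:225,170:320]; b=cv2.imread('pics/side1.png')[185:310,175:340]
cv2.imwrite('pics/crop1.png',np.hstack([cv2.resize(x,(400,int(400*x.shape[0]/x.shape[1])),interpolation=3)[:300] for x in(a,b)]))
E
```

```text
(no output)
```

View pics/crop1.png

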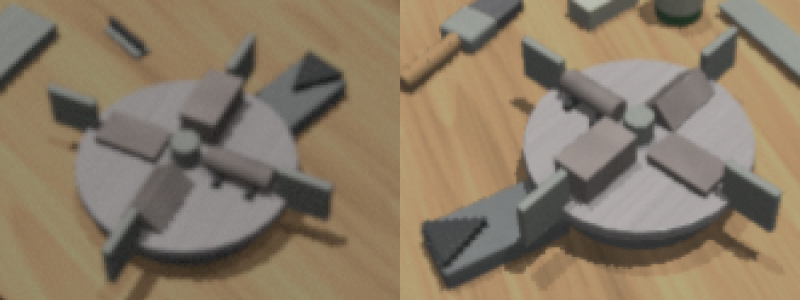

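```bash
python3 - <<'E'
from h import *
S=lambda a:np.array(a,float)/2.667+[170,110]
D=lambda a:(np.array(a,float)-[400,0])/2.424+[175,185]
for f,F,out,inn,arr in (('scene1.png',S,[(331,188),(253,38),(50,90),(107,247)],[(275,168),(232,68),(97,103),(138,207)],[(295,85),(317,52),(343,75)]),
 ('side1.png',D,[(522,37),(517,207),(781,197),(737,30)],[(563,60),(568,168),(725,160),(701,55)],[(488,222),(422,222),(447,262)])):
    o=onz(f,F(out),.076)[:,:2]; i=onz(f,F(inn),.076)[:,:2]; c=o.mean(0)
    print(f,'axis',c,'r',np.linalg.norm(o-c,axis=1),np.linalg.norm(i-c,axis=1))
    print('tab ang',np.degrees(np.arctan2(*(o-c).T[::-1])),'len',np.linalg.norm(o-i,axis=1))
    a=onz(f,F(arr),.03)[:,:2]; v=a[1:].mean(0)-c; print('arrow',a.tolist(),np.linalg.norm(a-c,axis=1),'ang',np.degrees(np.arctan2(v[1],v[0])),np.degrees(np.arctan2(*(a[0]-c)[::-1])))
E
```

```text
scene1.png axis [ 0.55784992 -0.06613703] r [0.12287465 0.1214662  0.12221348 0.11896445] [0.07688266 0.08204496 0.08008566 0.07738129]
tab ang [ 116.46138597 -154.30955167  -62.36020519   25.3433053 ] len [0.04599233 0.03942138 0.04226099 0.04165602]
arrow [[0.42606988132483503, -0.08805554257331566], [0.3845261755524439, -0.10717920386896457], [0.38530728942954734, -0.0713066149954239]] [0.13359041 0.17811676 0.17262005] ang -172.3896921497953 -170.5566419155925
side1.png axis [ 0.55673334 -0.07030119] r [0.12571517 0.12281056 0.12539342 0.12269633] [0.08060826 0.07577656 0.07777966 0.07864248]
tab ang [ 116.04180824 -154.89466278  -63.90338971   24.95416787] len [0.04517967 0.04706142 0.04767383 0.04420705]
arrow [[0.4290361876393292, -0.0915723055723785], [0.3842997074451891, -0.07337837250758633], [0.39292867780184054, -0.11382478979314792]] [0.12945664 0.17246109 0.16948826] ang -172.10938609894183 -170.54280542760716
```

```bash
cat >> h.py <<'E'
from scipy.spatial.transform import Rotation as Ro
C=np.array([.557,-.068])
def Ry(yaw): a=np.radians(yaw); return np.array([[np.cos(a),np.sin(a),0],[np.sin(a),-np.cos(a),0],[0,0,-1.]])
def tgt(th,r=.110,b=.016,z=.055):
    a=np.radians(th); u=np.array([np.cos(a),np.sin(a)]); t=np.array([-u[1],u[0]])
    return np.r_[C+r*u-b*t,z],Ry(th-90)
def rows(T,p0=None,R0=None):
    o=manip.get_obs(); p0=o['eef_pos'] if p0 is None else p0; R0=o['tcp_rot'] if R0 is None else R0
    for p,R in T:
        print(np.round(R0.T@(p-p0),4).tolist(),np.round(Ro.from_matrix(R0.T@R).as_rotvec()/np.pi,4).tolist())
    print('t',o['time'],'p',o['eef_pos'].round(4),'F',o['contact_force'].round(2))
E
python3 - <<'E'
from h import *
print('bottle',onz('scene1.png',[(244,270)],0),onz('side1.png',[(290,193)],0))
rows([(np.array([.50,-.02,.231]),Ry(10)),tgt(98,z=.231)])
E
```

```text
bottle [[0.67938269 0.10766068 0.        ]] [[0.67227427 0.09437802 0.        ]]
[0.4643, -0.3382, 0.0003] [-0.0004, -0.0, 0.0532]
[0.5397, -0.3784, 0.0003] [-0.0004, -0.0, 0.0644]
t 0.1 p [ 0.1759 -0.4943  0.2307] F [0.87 0.01 1.66]
```

Call:
{"name": "carry_out", "arguments": {
  "steps": [
    [[0.04, -0.028, 0], [0, 0, 0.005], 255],
    [[0.08, -0.056, 0], [0, 0, 0.01], 255],
    [[0.115, -0.08, 0], [0, 0, 0.015], 255],
    [[0.15, -0.105, 0], [0, 0, 0.02], 255],
    [[0.185, -0.13, 0], [0, 0, 0.025], 255]
  ]
}}

```text
time: 0.52
eef_pos: [0.297, -0.3229, 0.231]
tcp_rot: [[0.966, 0.259, -0.0], [0.259, -0.966, 0.0], [-0.0, -0.0, -1.0]]
contact_force: [1.1, -0.7, 0.5]
gripper_width: 0.0259
finger_force: 0.0
```

Call:
{"name": "carry_out", "arguments": {
  "steps": [
    [[0.035, -0.02, 0], [0, 0, 0.005], 255],
    [[0.07, -0.045, 0], [0, 0, 0.01], 255],
    [[0.105, -0.07, 0], [0, 0, 0.015], 255],
    [[0.14, -0.09, 0], [0, 0, 0.02], 255],
    [[0.175, -0.115, 0], [0, 0, 0.02], 255]
  ]
}}

```text
time: 0.93
eef_pos: [0.435, -0.1685, 0.2312]
tcp_rot: [[0.98, 0.198, 0.0], [0.198, -0.98, -0.0], [0.0, 0.0, -1.0]]
contact_force: [-0.2, -0.3, -0.5]
gripper_width: 0.0001
finger_force: 0.0
```

```bash
python3 - <<'E'
from h import *
rows([tgt(98,z=.231)])
snap('wrist','w1.png')
E
```

```text
[0.1621, -0.1831, 0.0002] [0.0001, -0.0, 0.0191]
t 0.9333 p [ 0.435  -0.1685  0.2312] F [-0.18 -0.26 -0.45]
```

View pics/w1.png

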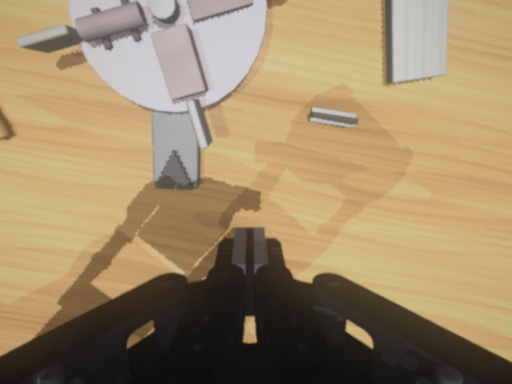

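Wrist view: the arrowhead tip is at (175,150) and its base at (157–197,185). The tongue end is at (154–199,188), the knob at (163,10) and the rod tab at (20–78,37).

```bash
python3 - <<'E'
from h import *
f='w1.png'
c=onz(f,[(163,5)],.06)[0]; print('knob',c)
t=onz(f,[(153.5,112),(153.5,188),(199,188)],.022); print('tongue',t[:,:2].tolist(), 'edge ang',np.degrees(np.arctan2(*(t[1]-t[0])[1::-1])),'w',np.linalg.norm(t[1]-t[2]))
m=t[1:].mean(0)[:2]; d=m-C; print('tongue end r',np.linalg.norm(d),np.degrees(np.arctan2(d[1],d[0])))
a=onz(f,[(175,150),(157,184),(197,187)],.03)[:,:2]
for q in (a[0],a[1:].mean(0)): print('arr',q,np.linalg.norm(q-C),np.degrees(np.arctan2(*(q-C)[::-1])))
# disc circle: fit to edge pixels at z=.044
e=onz(f,[(266,20),(250,60),(225,92),(180,110),(140,103),(105,78),(85,50)],.044)[:,:2]
A=np.c_[2*e,np.ones(len(e))]; s=np.linalg.lstsq(A,(e**2).sum(1),rcond=None)[0]; print('disc',s[:2],np.sqrt(s[2]+s[:2]@s[:2]))
r=onz(f,[(19,40),(70,27)],.076)[:,:2]; print('rod tab',r,np.linalg.norm(r-C,axis=1),np.degrees(np.arctan2(*(r-C).T[::-1])))
print(proj(f,[[*C,.044]]))
rows([tgt(98,z=.231),tgt(98,z=.075),tgt(98)])
E
```

```text
knob [ 0.55910115 -0.06823067  0.06      ]
tongue [[0.4643622732510227, -0.060378706073503596], [0.38165610798887883, -0.07023125265144228], [0.39176818552505505, -0.1200900145781336]] edge ang -173.2065345276951 w 0.05087386610982228
tongue end r 0.17244028815934379 -170.9377496030538
arr [ 0.43070268 -0.08940666] 0.1280986296511977 -170.38012300852995
arr [ 0.39234866 -0.09694885] 0.16717685215751352 -170.02822301954637
disc [ 0.55904268 -0.06894976] 0.08714683115147114
rod tab [[5.05771924e-01 4.06074415e-02]
 [5.24428751e-01 9.69749779e-05]] [0.12008286 0.07548566] [115.25236536 115.56210859]
[[166.94827719  12.09620188]]
[0.1583, -0.1775, 0.0012] [-0.0009, -0.001, 0.0207]
[0.1578, -0.177, 0.1572] [-0.0009, -0.001, 0.0207]
[0.1577, -0.177, 0.1772] [-0.0009, -0.001, 0.0207]
t 0.9833 p [ 0.4386 -0.1628  0.2312] F [2.05 4.89 0.48]
```

Call:
{"name": "carry_out", "arguments": {
  "steps": [
    [[0.032, -0.035, 0], [0, 0, 0.005], 255],
    [[0.063, -0.07, 0], [0, 0, 0.01], 255],
    [[0.095, -0.105, 0], [0, 0, 0.015], 255],
    [[0.127, -0.142, 0], [0, 0, 0.02], 255],
    [[0.158, -0.177, 0], [0, 0, 0.021], 255]
  ]
}}

```text
time: 1.4
eef_pos: [0.5395, 0.0116, 0.231]
tcp_rot: [[0.991, 0.133, -0.001], [0.133, -0.991, -0.0], [-0.001, 0.0, -1.0]]
contact_force: [1.2, 0.0, -0.0]
gripper_width: 0.0001
finger_force: 0.0
```

Call:
{"name": "carry_out", "arguments": {
  "steps": [
    [[0, 0, 0.035], [0, 0, 0], 255],
    [[0, 0, 0.07], [0, 0, 0], 255],
    [[0, 0, 0.1], [0, 0, 0], 255],
    [[0, 0, 0.12], [0, 0, 0], 255],
    [[0, 0, 0.12], [0, 0, 0], 255]
  ]
}}

```text
time: 1.82
eef_pos: [0.5359, 0.0101, 0.1067]
tcp_rot: [[0.991, 0.134, -0.009], [0.134, -0.991, 0.001], [-0.009, -0.002, -1.0]]
contact_force: [-1.5, 0.7, 0.0]
gripper_width: -0.0001
finger_force: 0.0
```

```bash
sed -i 's/^C=.*/C=np.array([.558,-.0685])/' h.py; python3 - <<'E'
from h import *
snap('side','s2.png')
a=cv2.imread('pics/s2.png')[140:310,150:350]; cv2.imwrite('pics/s2c.png',cv2.resize(a,(600,510),interpolation=3))
rows([tgt(98)]+[tgt(x) for x in(103,108,112,115)])
E
```

```text
[0.0256, -0.0296, 0.0542] [-0.0004, 0.0017, -0.0016]
[0.0159, -0.0306, 0.0542] [-0.0005, 0.0017, -0.0294]
[0.0062, -0.0307, 0.0543] [-0.0006, 0.0016, -0.0572]
[-0.0015, -0.0301, 0.0543] [-0.0006, 0.0016, -0.0794]
[-0.0073, -0.0294, 0.0543] [-0.0007, 0.0016, -0.0961]
t 1.8667 p [0.5375 0.0098 0.1093] F [ 0.62 -0.    0.55]
```

View pics/s2c.png

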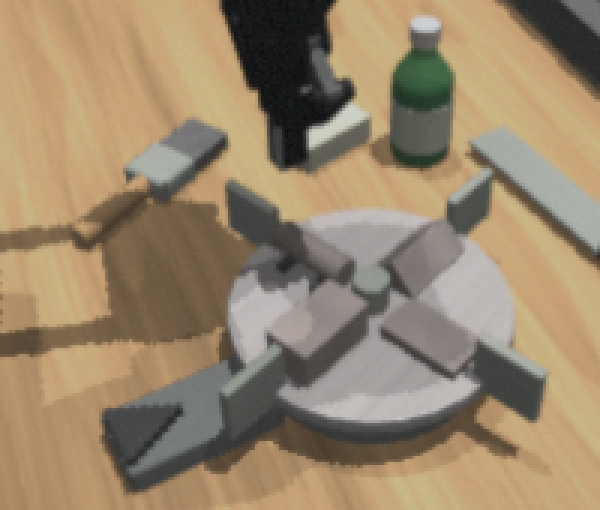

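The crop shows the shut fingertip at (290,150), above and behind the gap between the rod tab (250,210) and the ridge tab (470,200). The rod tab is still in place, so I'll move outwards in the gap and then down.

Call:
{"name": "carry_out", "arguments": {
  "steps": [
    [[0.013, -0.015, 0], [0, 0, 0], 255],
    [[0.026, -0.03, 0], [0, 0, 0], 255],
    [[0.026, -0.03, 0.015], [0, 0, 0], 255],
    [[0.026, -0.03, 0.035], [0, 0, 0], 255],
    [[0.026, -0.03, 0.053], [0, 0, 0], 255]
  ]
}}

```text
time: 2.28
eef_pos: [0.5625, 0.0429, 0.0599]
tcp_rot: [[0.991, 0.135, 0.004], [0.135, -0.991, -0.0], [0.004, 0.001, -1.0]]
contact_force: [-0.2, 0.3, -1.5]
gripper_width: 0.0004
finger_force: 0.0
```

Call:
{"name": "carry_out", "arguments": {
  "steps": [
    [[0, 0, 0], [0, 0, 0], 255],
    [[0, 0, 0], [0, 0, 0], 255],
    [[0, 0, 0], [0, 0, 0], 255],
    [[0, 0, 0], [0, 0, 0], 255],
    [[0, 0, 0], [0, 0, 0], 255]
  ]
}}

```text
time: 2.7
eef_pos: [0.5617, 0.0427, 0.0598]
tcp_rot: [[0.991, 0.134, 0.003], [0.134, -0.991, -0.0], [0.003, 0.001, -1.0]]
contact_force: [-0.7, -0.1, 0.4]
gripper_width: -0.0003
finger_force: 0.0
```

```bash
python3 - <<'E'
from h import *
rows([tgt(x) for x in(98,102,106,110,114,118,122,126,130,134)])
E
```

```text
[-0.0031, -0.0004, 0.0048] [0.0002, -0.0008, -0.0017]
[-0.0109, -0.0012, 0.0048] [0.0002, -0.0008, -0.0239]
[-0.0186, -0.0014, 0.0047] [0.0003, -0.0008, -0.0461]
[-0.0264, -0.0012, 0.0047] [0.0003, -0.0008, -0.0683]
[-0.0341, -0.0004, 0.0047] [0.0003, -0.0008, -0.0906]
[-0.0417, 0.001, 0.0047] [0.0003, -0.0008, -0.1128]
[-0.0492, 0.0029, 0.0047] [0.0004, -0.0008, -0.135]
[-0.0566, 0.0053, 0.0047] [0.0004, -0.0008, -0.1572]
[-0.0638, 0.0082, 0.0046] [0.0004, -0.0007, -0.1795]
[-0.0708, 0.0116, 0.0046] [0.0004, -0.0007, -0.2017]
t 2.7 p [0.5617 0.0427 0.0598] F [-0.7  -0.05  0.43]
```

Call:
{"name": "carry_out", "arguments": {
  "steps": [
    [[-0.011, -0.001, 0.004], [0, 0, -0.024], 255],
    [[-0.0185, -0.0015, 0.004], [0, 0, -0.046], 255],
    [[-0.0265, -0.001, 0.004], [0, 0, -0.068], 255],
    [[-0.034, 0, 0.004], [0, 0, -0.09], 255],
    [[-0.042, 0.001, 0.004], [0, 0, -0.112], 255]
  ]
}}

```text
time: 3.12
eef_pos: [0.52, 0.0361, 0.0552]
tcp_rot: [[0.882, 0.47, 0.003], [0.47, -0.882, -0.0], [0.002, 0.001, -1.0]]
contact_force: [1.9, 0.2, -0.1]
gripper_width: -0.0001
finger_force: 0.3
```

Call:
{"name": "carry_out", "arguments": {
  "steps": [
    [[-0.008, -0.001, 0], [0, 0, -0.022], 255],
    [[-0.0155, -0.001, 0], [0, 0, -0.044], 255],
    [[-0.0235, -0.001, 0], [0, 0, -0.066], 255],
    [[-0.031, 0, 0], [0, 0, -0.089], 255],
    [[-0.0385, 0.0015, 0], [0, 0, -0.111], 255]
  ]
}}

```text
time: 3.53
eef_pos: [0.4866, 0.0169, 0.0553]
tcp_rot: [[0.669, 0.744, 0.003], [0.744, -0.669, -0.0], [0.002, 0.002, -1.0]]
contact_force: [0.2, 1.2, 0.4]
gripper_width: -0.0
finger_force: 0.9
```

```bash
python3 - <<'E'
from h import *
rows([tgt(x) for x in(138,142,146,150,154,158)])
E
```

```text
[0.0003, 0.0002, 0.0003] [0.0006, -0.0006, 0.0002]
[-0.0074, -0.0007, 0.0003] [0.0007, -0.0006, -0.022]
[-0.0152, -0.001, 0.0003] [0.0007, -0.0005, -0.0442]
[-0.0229, -0.0008, 0.0003] [0.0007, -0.0005, -0.0664]
[-0.0306, -0.0, 0.0003] [0.0007, -0.0005, -0.0886]
[-0.0383, 0.0013, 0.0003] [0.0007, -0.0005, -0.1109]
t 3.5333 p [0.4866 0.0169 0.0553] F [0.23 1.2  0.4 ]
```

Call:
{"name": "carry_out", "arguments": {
  "steps": [
    [[-0.0075, -0.001, 0], [0, 0, -0.022], 255],
    [[-0.015, -0.001, 0], [0, 0, -0.044], 255],
    [[-0.023, -0.001, 0], [0, 0, -0.066], 255],
    [[-0.0305, 0, 0], [0, 0, -0.089], 255],
    [[-0.0385, 0.0015, 0], [0, 0, -0.111], 255]
  ]
}}

```text
time: 3.95
eef_pos: [0.4619, -0.0128, 0.0553]
tcp_rot: [[0.374, 0.927, 0.003], [0.927, -0.374, -0.0], [0.001, 0.002, -1.0]]
contact_force: [1.0, 1.7, 1.4]
gripper_width: -0.0001
finger_force: 0.9
```

Call:
{"name": "carry_out", "arguments": {
  "steps": [
    [[-0.008, -0.001, 0], [0, 0, -0.022], 255],
    [[-0.0155, -0.001, 0], [0, 0, -0.044], 255],
    [[-0.0215, -0.001, 0], [0, 0, -0.061], 255],
    [[-0.0275, 0, 0], [0, 0, -0.078], 255],
    [[-0.0315, 0, 0], [0, 0, -0.089], 255]
  ]
}}

```text
time: 4.37
eef_pos: [0.4501, -0.0423, 0.0552]
tcp_rot: [[0.105, 0.994, 0.002], [0.994, -0.105, -0.0], [-0.0, 0.002, -1.0]]
contact_force: [1.5, 0.7, 0.2]
gripper_width: 0.0001
finger_force: 0.7
```

```bash
python3 - <<'E'
from h import *
rows([tgt(x) for x in(174,178,182,185,187,189)])
snap('scene','c3.png');snap('side','s3.png');snap('wrist','w3.png')
a=[cv2.imread('pics/c3.png')[100:225,180:330],cv2.imread('pics/s3.png')[185:310,175:325],]
w=cv2.resize(cv2.imread('pics/w3.png'),(400,300))
cv2.imwrite('pics/m3.png',np.vstack([np.hstack([cv2.resize(x,(400,300),interpolation=3) for x in a]),np.hstack([w,0*w])]))
E
```

```text
[0.0012, 0.0, 0.0002] [0.0008, 0.0, -0.0002]
[-0.0065, -0.0008, 0.0002] [0.0008, 0.0001, -0.0224]
[-0.0142, -0.0011, 0.0002] [0.0008, 0.0001, -0.0446]
[-0.02, -0.001, 0.0002] [0.0007, 0.0001, -0.0613]
[-0.0239, -0.0007, 0.0002] [0.0007, 0.0001, -0.0724]
[-0.0278, -0.0003, 0.0002] [0.0007, 0.0001, -0.0835]
t 4.3667 p [ 0.4501 -0.0423  0.0552] F [1.54 0.7  0.15]
```

View pics/m3.png

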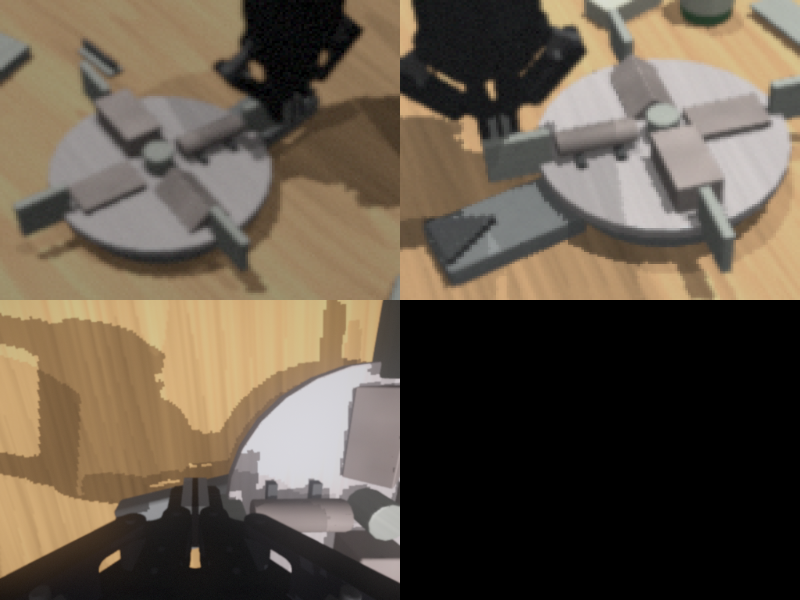

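The rod tab is now just short of the tongue line; the side crop shows it at (485–552,155) with the fingertip behind it at (500,125). I'll push on slowly to about 186°, back off, lift and look.

Call:
{"name": "carry_out", "arguments": {
  "steps": [
    [[-0.0065, -0.001, 0], [0, 0, -0.022], 255],
    [[-0.0125, -0.001, 0], [0, 0, -0.04], 255],
    [[-0.0175, -0.001, 0], [0, 0, -0.055], 255],
    [[-0.021, -0.001, 0], [0, 0, -0.064], 255],
    [[-0.022, -0.001, 0], [0, 0, -0.067], 255]
  ]
}}

```text
time: 4.93
eef_pos: [0.4463, -0.0637, 0.0546]
tcp_rot: [[-0.103, 0.995, 0.001], [0.995, 0.103, -0.0], [-0.0, 0.001, -1.0]]
contact_force: [0.5, 1.0, 0.6]
gripper_width: -0.0
finger_force: 0.6
```

Call:
{"name": "carry_out", "arguments": {
  "steps": [
    [[0.005, 0, 0], [0, 0, 0], 255],
    [[0.02, 0, 0], [0, 0, 0], 255],
    [[0.025, 0, -0.02], [0, 0, 0], 255],
    [[0.025, 0, -0.06], [0, 0, 0], 255],
    [[0.025, 0, -0.1], [0, 0, 0], 255]
  ]
}}

```text
time: 5.35
eef_pos: [0.4421, -0.0374, 0.1546]
tcp_rot: [[-0.102, 0.995, -0.004], [0.995, 0.102, 0.001], [0.001, -0.004, -1.0]]
contact_force: [1.7, -0.3, 0.2]
gripper_width: 0.0002
finger_force: 0.0
```

```bash
python3 - <<'E'
from h import *
rows([(np.array([.435,-.1685,.231]),Ry(11.4)),(np.array([.42,-.07,.231]),Ry(40)),tgt(180,z=.15)])
E
```

```text
[-0.1296, -0.0207, -0.0765] [-0.0013, 0.0006, 0.4693]
[-0.0301, -0.0256, -0.0763] [-0.0013, 0.0002, 0.3104]
[-0.0156, 0.0044, 0.0046] [-0.0013, -0.0004, 0.0327]
t 5.35 p [ 0.4421 -0.0374  0.1546] F [ 1.72 -0.29  0.24]
```

Call:
{"name": "carry_out", "arguments": {
  "steps": [
    [[-0.02, 0.005, -0.03], [0, 0, 0], 255],
    [[-0.05, 0.01, -0.055], [0, 0, 0], 255],
    [[-0.08, 0.015, -0.08], [0, 0, 0], 255],
    [[-0.115, 0.02, -0.08], [0, 0, 0], 255],
    [[-0.15, 0.02, -0.08], [0, 0, 0], 255]
  ]
}}

```text
time: 5.77
eef_pos: [0.4802, -0.1868, 0.2364]
tcp_rot: [[-0.103, 0.995, 0.004], [0.995, 0.103, -0.002], [-0.003, 0.004, -1.0]]
contact_force: [0.0, 0.7, 0.3]
gripper_width: -0.0003
finger_force: 0.0
```

Call:
{"name": "carry_out", "arguments": {
  "steps": [
    [[0, 0, 0], [0, 0, 0], 255],
    [[0, 0, 0], [0, 0, 0], 255],
    [[0, 0, 0], [0, 0, 0], 255],
    [[0, 0, 0], [0, 0, 0], 255],
    [[0, 0, 0], [0, 0, 0], 255]
  ]
}}

```text
time: 6.18
eef_pos: [0.4787, -0.1845, 0.2343]
tcp_rot: [[-0.104, 0.995, -0.0], [0.995, 0.104, 0.0], [0.0, -0.0, -1.0]]
contact_force: [-0.6, 0.1, -0.8]
gripper_width: 0.0004
finger_force: 0.0
```

```bash
python3 - <<'E'
from h import *
print(manip.get_obs()['eef_pos'])
c=snap('wrist','w4.png'); cv2.imwrite('pics/w4c.png',cv2.resize(cv2.imread('pics/w4.png'),(800,600),interpolation=3))
E
```

```text
[ 0.47866164 -0.18450245  0.23429827]
```

View pics/w4c.png

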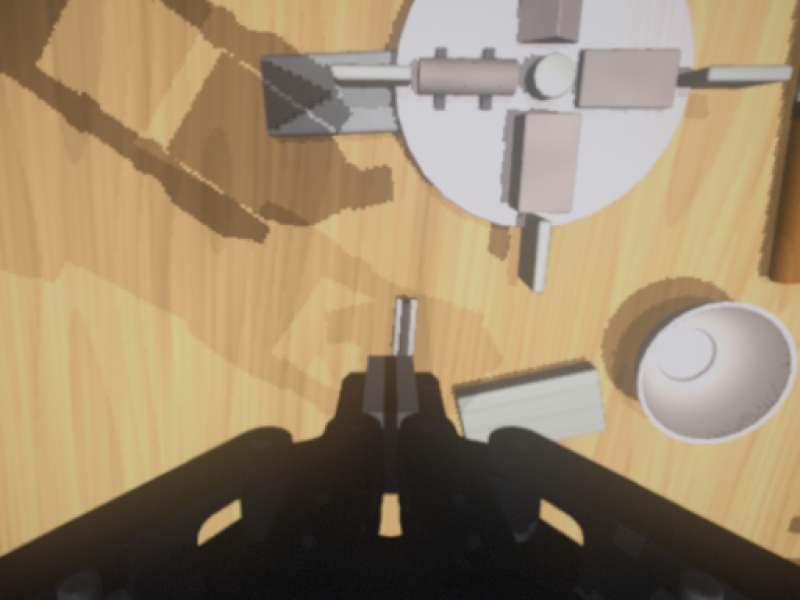

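The view shows the rod tab at (332–410,73), the tongue end corners at about (262,57) and (271,135), and the knob at (552,75). I'll zoom in to measure.

```bash
python3 - <<'E'
from h import *
a=cv2.imread('pics/w4.png')[20:100,160:360]; cv2.imwrite('pics/z4.png',cv2.convertScaleAbs(cv2.resize(a,(800,320),interpolation=2),alpha=1.6))
E
```

```text
(no output)
```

View pics/z4.png

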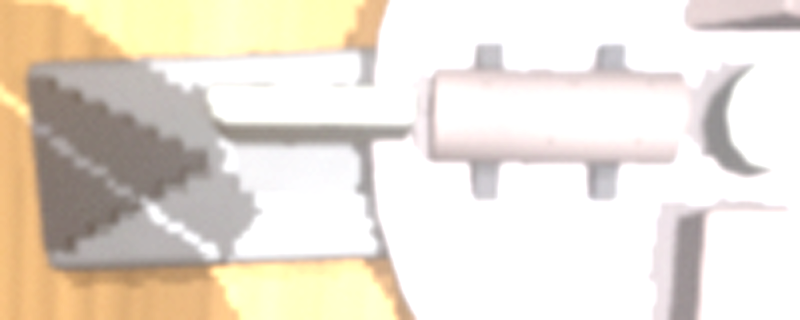

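```bash
python3 - <<'E'
from h import *
f='w4.png'; Z=lambda a:np.array(a,float)/4+[160-.375,20-.375]
g=lambda v:np.degrees(np.arctan2(v[1],v[0]))%360
P=lambda a,z:onz(f,Z(a),z)[:,:2]
t=P([(30,66),(365,52),(52,264),(375,254)],.022); print('edges',g(t[0]-t[1]),g(t[2]-t[3]),'w',np.linalg.norm(t[0]-t[2]),np.linalg.norm(t[1]-t[3]))
a=P([(208,158),(33,78),(52,248)],.03); b=a[1:].mean(0); print('arrow dir',g(b-a[0]))
A=P([(755,119)],.06)[0]; print('knob?',A)
# disc fit
e=onz(f,(np.array([(396,90),(405,125),(425,165),(455,197),(560,225),(610,212),(660,170),(692,80),(690,30)])+.0)*.64,.044)[:,:2]
s=np.linalg.lstsq(np.c_[2*e,np.ones(len(e))],(e**2).sum(1),rcond=None)[0]; print('disc',s[:2],np.sqrt(s[2]+s[:2]@s[:2]))
tab=P([(215,106),(412,107)],.076); print('tab dir',g(tab[0]-tab[1]),'len',np.linalg.norm(tab[0]-tab[1]))
rod=P([(432,115),(690,117)],.06); print('rod dir',g(rod[0]-rod[1]))
for n,X in(('C',C),('disc',s[:2])): print(n,'arrow tip',g(a[0]-X),'base',g(b-X),'tongue end',g((t[0]+t[2])/2-X),'tabout',g(tab[0]-X),np.linalg.norm(tab[0]-X),'rod',g(rod[0]-X))
o=onz(f,np.array([(332,73),(790,73)])*.64,.076)[:,:2]; print('rod-thin outer line',g(o[0]-o[1]),np.linalg.norm(o[0]-o[1]),o.mean(0))
E
```

```text
edges 188.31749518142618 187.78312688282438 w 0.04683158318533909 0.047615975985525166
arrow dir 188.2764019106495
knob? [ 0.55542994 -0.06901587]
disc [ 0.5618274 -0.0708981] 0.08794605330175975
tab dir 185.7874769015946 len 0.041873409387473914
rod dir 185.4811505164355
C arrow tip 188.44910635789094 base 188.40741215895025 tongue end 188.34537275797786 tabout 185.7438488320419 0.12197762472188037 rod 185.42918929318802
disc arrow tip 187.1786818155199 base 187.43838837174232 tongue end 187.3897640738334 tabout 184.48030607422504 0.125576343500733 rod 183.42540209288504
rod-thin outer line 185.73727638474264 0.24715927820284767 [ 0.55887271 -0.06889939]
```

```bash
python3 - <<'E'
from h import *
rows([tgt(186,b=.04,z=.234),tgt(186,b=.04)])
E
```

```text
[0.1472, -0.0191, 0.0004] [-0.0, -0.0, -0.0001]
[0.1472, -0.0191, 0.1794] [-0.0, -0.0, -0.0001]
t 6.2333 p [ 0.4787 -0.1846  0.2344] F [ 0.75  0.27 -0.05]
```

Call:
{"name": "carry_out", "arguments": {
  "steps": [
    [[0.03, -0.004, 0], [0, 0, 0], 255],
    [[0.06, -0.008, 0], [0, 0, 0], 255],
    [[0.09, -0.012, 0], [0, 0, 0], 255],
    [[0.12, -0.016, 0], [0, 0, 0], 255],
    [[0.147, -0.019, 0], [0, 0, 0], 255]
  ]
}}

```text
time: 6.65
eef_pos: [0.4438, -0.0394, 0.2344]
tcp_rot: [[-0.104, 0.995, 0.0], [0.995, 0.104, 0.0], [0.0, 0.0, -1.0]]
contact_force: [0.7, 1.0, 0.3]
gripper_width: -0.0004
finger_force: 0.0
```

Call:
{"name": "carry_out", "arguments": {
  "steps": [
    [[0, 0, 0], [0, 0, 0], 255],
    [[0, 0, 0], [0, 0, 0], 255],
    [[0, 0, 0.03], [0, 0, 0], 255],
    [[0, 0, 0.06], [0, 0, 0], 255],
    [[0, 0, 0.09], [0, 0, 0], 255]
  ]
}}

```text
time: 7.07
eef_pos: [0.4454, -0.0424, 0.1437]
tcp_rot: [[-0.103, 0.995, 0.002], [0.995, 0.103, -0.001], [-0.001, 0.002, -1.0]]
contact_force: [0.4, -0.5, -0.8]
gripper_width: -0.0001
finger_force: 0.0
```

```bash
python3 - <<'E'
from h import *
rows([tgt(186,b=.04)])
E
```

```text
[0.0024, -0.001, 0.0887] [0.0007, 0.0004, -0.0006]
t 7.0667 p [ 0.4454 -0.0424  0.1437] F [ 0.35 -0.51 -0.75]
```

Call:
{"name": "carry_out", "arguments": {
  "steps": [
    [[0.002, -0.001, 0.03], [0, 0, 0], 255],
    [[0.002, -0.001, 0.06], [0, 0, 0], 255],
    [[0.002, -0.001, 0.088], [0, 0, 0], 255],
    [[0.002, -0.001, 0.088], [0, 0, 0], 255],
    [[0.002, -0.001, 0.088], [0, 0, 0], 255]
  ]
}}

```text
time: 7.48
eef_pos: [0.4431, -0.0402, 0.0557]
tcp_rot: [[-0.102, 0.995, -0.003], [0.995, 0.102, 0.001], [0.001, -0.003, -1.0]]
contact_force: [-0.3, -0.1, 1.4]
gripper_width: 0.0002
finger_force: 0.0
```

```bash
python3 - <<'E'
from h import *
rows([tgt(185),tgt(186),tgt(187.5),tgt(188.5)])
E
```

```text
[-0.0222, 0.0017, 0.0007] [-0.0009, -0.0002, 0.0048]
[-0.0241, 0.0014, 0.0007] [-0.0009, -0.0003, -0.0007]
[-0.027, 0.001, 0.0007] [-0.0009, -0.0003, -0.0091]
[-0.029, 0.0008, 0.0007] [-0.0009, -0.0003, -0.0146]
t 7.4833 p [ 0.4431 -0.0402  0.0557] F [-0.28 -0.14  1.36]
```

Call:
{"name": "carry_out", "arguments": {
  "steps": [
    [[-0.01, 0.001, 0], [0, 0, 0], 255],
    [[-0.02, 0.001, 0], [0, 0, 0], 255],
    [[-0.024, 0.001, 0], [0, 0, -0.005], 255],
    [[-0.026, 0.001, 0], [0, 0, -0.01], 255],
    [[-0.028, 0.001, 0], [0, 0, -0.014], 255]
  ]
}}

```text
time: 7.9
eef_pos: [0.448, -0.0682, 0.0572]
tcp_rot: [[-0.147, 0.989, 0.002], [0.989, 0.147, -0.0], [-0.001, 0.002, -1.0]]
contact_force: [0.8, 1.2, -0.3]
gripper_width: -0.0001
finger_force: 0.7
```

```bash
python3 - <<'E'
from h import *
rows([tgt(188.5)])
E
```

```text
[-0.0006, -0.0012, 0.0022] [0.0006, 0.0002, -0.0002]
t 7.9 p [ 0.448  -0.0682  0.0572] F [ 0.76  1.17 -0.34]
```

Call:
{"name": "carry_out", "arguments": {
  "steps": [
    [[-0.0006, 0, 0], [0, 0, 0], 255],
    [[-0.0006, 0, 0], [0, 0, 0], 255],
    [[0.01, 0, 0], [0, 0, 0], 255],
    [[0.025, 0, -0.01], [0, 0, 0], 255],
    [[0.025, 0, -0.05], [0, 0, 0], 255]
  ]
}}

```text
time: 8.32
eef_pos: [0.4392, -0.0396, 0.1024]
tcp_rot: [[-0.147, 0.989, -0.012], [0.989, 0.147, 0.004], [0.005, -0.011, -1.0]]
contact_force: [0.2, 0.1, -0.1]
gripper_width: -0.0001
finger_force: 0.0
```

Call:
{"name": "carry_out", "arguments": {
  "steps": [
    [[0, 0, -0.03], [0, 0, 0], 255],
    [[0, 0, -0.06], [0, 0, 0], 255],
    [[0, 0, -0.095], [0, 0, 0], 255],
    [[0, 0, -0.13], [0, 0, 0], 255],
    [[-0.03, 0, -0.13], [0, 0, 0], 255]
  ]
}}

```text
time: 8.73
eef_pos: [0.4502, -0.0694, 0.2428]
tcp_rot: [[-0.151, 0.989, 0.01], [0.989, 0.151, -0.002], [-0.003, 0.01, -1.0]]
contact_force: [1.4, -0.2, 0.9]
gripper_width: 0.0001
finger_force: 0.0
```

Call:
{"name": "carry_out", "arguments": {
  "steps": [
    [[-0.03, 0, 0], [0, 0, 0], 255],
    [[-0.065, 0.01, 0], [0, 0, 0], 255],
    [[-0.1, 0.015, 0], [0, 0, 0], 255],
    [[-0.115, 0.02, 0], [0, 0, 0], 255],
    [[-0.115, 0.02, 0], [0, 0, 0], 255]
  ]
}}

```text
time: 9.15
eef_pos: [0.4855, -0.1853, 0.2356]
tcp_rot: [[-0.144, 0.99, -0.0], [0.99, 0.144, -0.001], [-0.001, -0.0, -1.0]]
contact_force: [-0.0, 0.8, 0.5]
gripper_width: -0.0004
finger_force: 0.0
```

Call:
{"name": "carry_out", "arguments": {
  "steps": [
    [[0, 0, 0], [0, 0, 0], 255],
    [[0, 0, 0], [0, 0, 0], 255],
    [[0, 0, 0], [0, 0, 0], 255],
    [[0, 0, 0], [0, 0, 0], 255],
    [[0, 0, 0], [0, 0, 0], 255]
  ]
}}

```text
time: 9.57
eef_pos: [0.4847, -0.1823, 0.2366]
tcp_rot: [[-0.148, 0.989, 0.0], [0.989, 0.148, -0.0], [-0.0, 0.0, -1.0]]
contact_force: [-0.9, -0.3, -0.1]
gripper_width: -0.0001
finger_force: 0.0
```

```bash
python3 - <<'E'
from h import *
print(manip.get_obs()['eef_pos'])
snap('wrist','w5.png'); I=cv2.imread('pics/w5.png')
k=proj('w5.png',[[.478,-.08,.05]])[0].astype(int); print(k)
x,y=max(k[0]-100,0),max(k[1]-60,0); print(x,y)
a=I[y:y+120,x:x+200]; cv2.imwrite('pics/z5.png',cv2.convertScaleAbs(cv2.resize(a,None,fx=4,fy=4,interpolation=2),alpha=1.5))
E
```

```text
[ 0.48467359 -0.18225551  0.23656448]
[258  56]
158 0
```

View pics/z5.png

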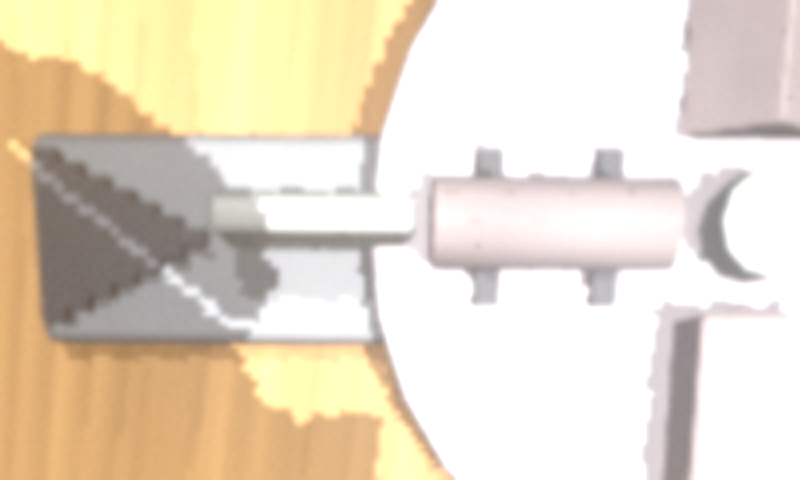

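The rod tab's top runs from (213,212) to (412,214), and the arrow tip is at (205,236) with its base at (38,152) and (52,325). The height difference explains the vertical offset, so I'll measure the angles.

```bash
python3 - <<'E'
from h import *
f='w5.png'; Z=lambda a:np.array(a,float)/4+[158-.375,-.375]
g=lambda v:np.degrees(np.arctan2(v[1],v[0]))%360
P=lambda a,z:onz(f,Z(a),z)[:,:2]
t=P([(35,137),(375,135),(52,338),(375,340)],.022); print('edges',g(t[0]-t[1]),g(t[2]-t[3]))
a=P([(206,236),(38,152),(52,322)],.03); b=a[1:].mean(0)
tab=P([(214,214),(412,215)],.076); rod=P([(432,222),(684,223)],.06)
print('arrow dir',g(b-a[0]),'tab',g(tab[0]-tab[1]),'rod',g(rod[0]-rod[1]))
print('from C: tip',g(a[0]-C),'base',g(b-C),'tongue',g((t[0]+t[2])/2-C),'tab',g(tab.mean(0)-C),g(tab[0]-C),'rod',g(rod[0]-C))
E
```

```text
edges 188.97108400456344 188.282775781385
arrow dir 189.53763583743978 tab 188.31244572111854 rod 188.21330970454315
from C: tip 188.2946832118535 base 188.5878929438793 tongue 188.43379139691868 tab 188.19518372086978 188.2155767805533 rod 187.95895032934885
```

```bash
python3 -c "
from bench import manip
print(manip.close_job())"
```

```text
the job is handed in; nothing more can be done
None
```

I pushed the turret round by its rod tab only; the rod stone and tab now line up with the arrowhead to within about 0.3° as measured in the last wrist image, the arm is clear, and the job is handed in.

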